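# Bring out the toffee tray and fill its empty place

### The job

Slide the metal tray out from under the low plank shelf, without lifting it off the table, until it stands midway between the steel bowl and the blue tin, centred on the line between them and square to that line. Then lay the loose toffee bar in the tray's empty place, midway between the two bars already there, pointing the same way and with its ends level with theirs. Do not shift the bowl, the tin, the jar or the carton on the shelf.

Things in the scene. Friction and masses are not known exactly. Their poses are not given: they have to be found in the camera images.
- tray: Loose open metal tray, 170 (x) by 168 (y), walls 22 high, walls and floor 4 thick, 0.5 kg. Origin: centre of underside; the -x wall is its front, facing the robot. Two brown bars (80 x 32 x 26, along x) are fast on its floor, centred at x +35, y +60 and -60: empty place 88 wide between them. Front strip, x -81 to -5, is empty, 160 wide; at the start it sticks out of the shelf.
- place (a point): The tray's empty place: point on the tray's floor (4 above its underside) midway between the two stuck bars, at x = +35, y = 0 in the tray's frame; axes as the tray's. The loose bar's origin belongs here.
- front_rim (a point): Middle of the top edge of the tray's front wall (x = -83, y = 0, z = 22 in the tray's frame), a wall 4 thick; its inner face is 2 further to +x.
- bar: The loose wrapped toffee bar, brown with a white paper band round its middle, 80 (x) by 32 (y) by 26 high, 0.1 kg, lying on the table outside the bowl or the tin. Origin: centre of its underside; x along its length.
- bowl: Round steel bowl, rim radius 55, 50 high, loose, to be left alone. Origin: centre of its underside.
- tin: Round shallow blue tin with a brass band, radius 55, 56 high, loose, to be left alone. Origin: centre of its underside. Bowl and tin stand 420 apart, centre to centre, one to the left and one to the right; which is where changes.
- sheet: Thin white wrapping sheet fast on the table (280 x 600, no height) under bowl and tin. Origin: on the table at the midpoint between bowl and tin as they start (the sheet's own centre lies at x -20, y +20); y along the line through bowl and tin, x away from the robot, square to that line.
- shelf: Low fixed shelf: a plank 110 (x) by 320 (y), underside 50 and top 68 above the table, on a block 35 wide under each end (inner width 250). Origin: on the table under the plank's centre; x points away from the robot, the open front is at x = -55.
- carton: Small cardboard carton 60 (x) by 100 (y) by 45 high standing loose on the plank, to be left alone. Origin: centre of its underside.
- jar: Amber glass jar with a steel cap, radius 33, 85 high, standing loose on the other side from the loose bar, to be left alone. Origin: centre of its underside.
There are look-alikes about, which are no part of the job. Of the things that look like the bar, the middle-sized one is meant.

How it is judged:
On the way:
1. the tray stands midway between bowl and tin, square to their line, flat on the table (x of tray in the frame of sheet between -0.015 and 0.015 m and y of tray in the frame of sheet between -0.015 and 0.015 m and angle between the x axis of tray and the x axis of sheet, either way round below 0.14 rad and height (world z) of tray below 0.006 m and linear speed of tray below 0.02 m/s), for 0.2 s.
At the end, for the whole second after the job is handed in: At rest: tray flat on the table, centre within 15 mm, along and across, of the midpoint of bowl and tin, square to their line within 0.14 rad; bar flat in its place within 12 mm lengthwise, 10 mm sideways, 0.15 rad of the tray; bowl, tin, jar, carton within 15 mm of their start (all of step 1 and x of bar in the frame of place between -0.012 and 0.012 m and y of bar in the frame of place between -0.01 and 0.01 m and z of bar in the frame of place below 0.005 m and angle between the x axis of bar and the x axis of tray, either way round below 0.15 rad and angle between the z axis of bar and the z axis of tray, either way round below 0.1 rad and linear speed of bar below 0.02 m/s and distance of each of bowl, tin, jar, carton from where it was at the start of the episode below 0.015 m); the robot touches nothing.
It fails at once if the bowl is shifted by more than 15 mm (distance of bowl from where it was at the start of the episode above 0.015 m).
It fails at once if the tin is shifted by more than 15 mm (distance of tin from where it was at the start of the episode above 0.015 m).
It fails at once if the jar is shifted by more than 15 mm (distance of jar from where it was at the start of the episode above 0.015 m).
It fails at once if the carton is shifted by more than 15 mm (distance of carton from where it was at the start of the episode above 0.015 m).
It fails at once if the tray is lifted off the table (more than 15 mm) or tipped by more than 0.15 rad (height (world z) of tray above 0.015 m or angle between tray's own z axis and vertical above 0.15 rad).
It also fails if it takes over 61 s, if anything falls off the work surface, if the arm or the gripper's body presses on something with over 40 N, if the wrist force passes 120 N, or if a joint passes its speed limit or range.

### The arm

A 6-joint arm with a two-finger parallel gripper is mounted at the origin on the work surface. World frame = base frame: x ahead of the robot, y to its left, z up, the work surface at z = 0. Lengths are in m, angles in rad, forces in N, time in s.
With the tool pointing down it reaches from about 0.425 to 0.95 m from the base axis. Payload 3.5 kg.
Tool frame: the origin (TCP) lies midway between the tips of the shut fingers; the grasp point (between the pads) lies 19 mm behind it; z points along the fingers, y is the line along which they close (so a half turn about z gives the same grasp; the last joint's range is limited). The gripper opens to 85 mm and grips with 20 to 120 N. Pads are 22 mm wide; open, the fingers measure 114 mm over their backs; the gripper's body (76 mm by 85 mm) begins 54 mm behind the grasp point. The pads swing forward as they close: fully open they stand 13 mm farther back than shut.
Start: joints at [-1.439, 0.286, 1.577, -0, 1.279, -0.15], TCP at [0.188, -0.648, 0.231] pointing down, gripper open.
Joint ranges: [-2.77, 2.77], [-0.9, 2.22], [0.21, 2.48], [-1.53, 4.67], [0.24, 2.81], [-2.84, 2.84]. Speed limits (rad/s): [2.79, 2.79, 3.14, 3.14, 3.14, 3.14].

### API

Orientations are given as a unit quaternion [x, y, z, w].
In Python, from plant import ctrl gives the robot as it stands.
- The arm moves only by the tool move_arm, never from a script. Its argument "plan" is a list of rows, each an object of numbers: "x", "y", "z": the shift along the tool's x, y, z in m; "yaw": the turn about the tool's z in rad; "fingers": the closure, from 0 (fully open) to 1 (shut). In form: [{"x": .., "y": .., "z": .., "yaw": .., "fingers": ..}, ...]. A call has 1 to 5 rows; each row is the pose to reach, as a shift and turn from the pose commanded when the call began, along the tool's axes at that moment; what a row does not reach only later rows make up. A row lasts 1/10 s, in which the tool goes at most 50 mm and 8.59 degrees, less where a joint would pass 70% of its speed; a pose out of reach is approached as far as the arm can. A call with a gripper value outside its range is refused whole. The fingers move at their own pace and stop on an object; "force" is the grip in N (left out, the last holds). Time passes only in rows, so rows that repeat a pose let the fingers close. It gives the time, the measured TCP pose, the force, the opening and the grip force at its end, in the units of the state.
- ctrl.get_state(): the state, without advancing time (a new reading comes with each control period).
- ctrl.read_camera(name): name is "scene" or "top" or "wrist"; returns the picture (384x512x3 uint8, red, green, blue); there is no depth.
- ctrl.camera_model(name): a dict with "intrinsics" (3x3 intrinsics, pixels), "cam_to_world" (4x4, takes a point from camera to world coordinates); the wrist camera has in their place "tool_from_camera" (4x4, takes a point from camera to tool coordinates, whose origin is the TCP and whose axes are the flange's). Camera axes: x right, y up, looking along -z (the intrinsics and any distortion apply to the point x, -y, -z); pixel columns grow to the right and rows downward; lengths in m; the calibration is good to about 2 mm. A picture is of the moment at which its call begins: read the wrist's pose just before it. camera_model takes no time and is no camera call.
- ctrl.sign_off(): hands the job in; it is judged then, once.
The state is a dict: "time": time; "qpos": joint angles; "dq": joint speeds; "joint_efforts": joint torques, N m; "eef_pos": TCP position; "tcp_rot": TCP orientation; "contact_force": force on the tool from outside, world axes, zero at the start; "wrist_torque": the same for the moment, N m; "opening": opening from 0.0 (shut) to 1.0 (fully open); "finger_force": force on a finger pad.
Only numpy, scipy, OpenCV 4.12 (cv2) and the standard library are available. Lean on these libraries where they do the work, as an engineer would, in place of code of your own. Each camera call takes 0.05 s, during which the arm holds its last target. There are 200 camera calls.

## Working session

There is one attempt and no reset: what is moved stays moved. The work goes in short steps, Python scripts to look and compute and a tool call to move; the robot and the scene stay as the last step left them, time stands still between calls to the robot, and variables do not carry over. Pictures are saved under pics/ and viewed, at most 10 in all, crops included, and the job is handed in when it is done.

Besides the shell and the picture viewer there is one more tool, called after ">>>" by a JSON object that holds its "api" and its "payload". move_arm: Moves the arm, as the interface text tells. Its arguments: {"type":"object","properties":{"plan":{"type":"array"},"force":{"type":"number"}},"required":["plan"]}

```bash
mkdir -p pics; ls
python3 - <<'E'
from plant import ctrl
import cv2,numpy as np
for n in("top","scene"):
    im=ctrl.read_camera(n); cv2.imwrite(f"pics/{n}0.png",im[:,:,::-1]); m=ctrl.camera_model(n); print(n,{k:np.round(v,4).tolist() if not isinstance(v,str) else v for k,v in m.items()})
print({k:np.round(v,4).tolist() if not isinstance(v,str) else v for k,v in ctrl.camera_model("wrist").items()})
s=ctrl.get_state();print(s)
E
```

```text
pics
top {'intrinsics': [[450.8826, 0.0, 245.955], [0.0, 450.8826, 192.173], [0.0, 0.0, 1.0]], 'cam_to_world': [[-0.0074, 0.991, -0.1334, 0.471], [-0.9998, -0.0098, -0.0174, -0.0551], [-0.0185, 0.1333, 0.9909, 1.2403], [0.0, 0.0, 0.0, 1.0]]}
scene {'intrinsics': [[438.9909, 0.0, 264.917], [0.0, 438.9909, 190.2684], [0.0, 0.0, 1.0]], 'cam_to_world': [[0.2698, -0.6074, 0.7472, 1.7169], [0.9629, 0.165, -0.2135, -0.3718], [0.0064, 0.777, 0.6294, 0.9908], [0.0, 0.0, 0.0, 1.0]]}
{'intrinsics': [[341.7132, 0.0, 247.9078], [0.0, 341.7132, 187.175], [0.0, 0.0, 1.0]], 'tool_from_camera': [[0.0001, 0.9636, 0.2674, 0.0681], [1.0, 0.0002, -0.001, 0.0003], [-0.001, 0.2674, -0.9636, -0.1419], [0.0, 0.0, 0.0, 1.0]]}
{'time': 0.1, 'qpos': array([-1.43901333e+00,  2.87115280e-01,  1.57804976e+00,  9.96505950e-06,
        1.27861133e+00, -1.50008448e-01]), 'dq': array([ 0.0006165 , -0.00120412, -0.00309222,  0.00150988, -0.00046871,
       -0.00023739]), 'joint_efforts': array([ 3.89579345e-04, -4.07297623e+01, -2.93699938e+01, -1.79162048e-04,
        3.41831364e-03, -1.11934542e-07]), 'eef_pos': array([ 0.18764687, -0.64776423,  0.23004966]), 'tcp_rot': array([ 9.90090219e-01,  1.40428506e-01,  1.47192660e-05, -1.09177072e-03]), 'contact_force': array([-0.53287596,  0.44438085,  0.18056668]), 'wrist_torque': array([ 0.00459855, -0.00656094, -0.02424185]), 'finger_force': 0.0, 'opening': 0.9974819166907799}
```

View pics/top0.png

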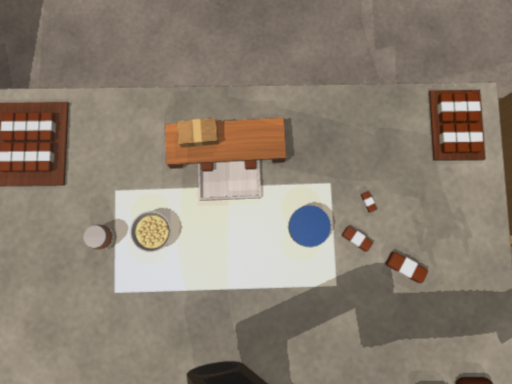

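View pics/scene0.png

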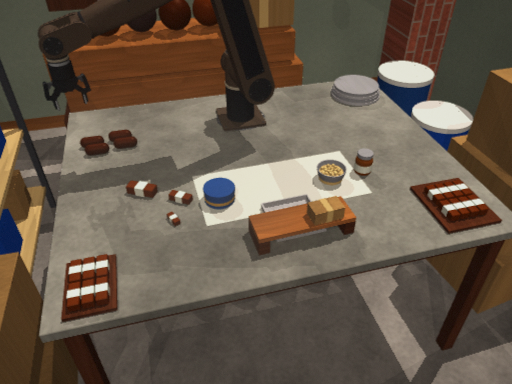

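Top view: the shelf with its carton is at (225,140), with the tray front showing below it at (230,180). The bowl is at (151,231), the tin at (309,226) and the jar at (98,237). Three things could be taken for the bar: small (369,202), middle (357,239) and large (407,267). The plain brown ones near the robot, around (475,380), have no band. I choose the middle one at (357,239) and will check it in a crop.

```bash
cat > h.py <<'E'
from plant import ctrl
import cv2,numpy as np
from scipy.spatial.transform import Rotation as R
def cam(n,st=None):
    m=ctrl.camera_model(n);K=np.array(m["intrinsics"])
    if n=="wrist":
        T=np.eye(4);T[:3,:3]=R.from_quat(st["tcp_rot"]).as_matrix();T[:3,3]=st["eef_pos"];return K,T@np.array(m["tool_from_camera"])
    return K,np.array(m["cam_to_world"])
def unproj(px,z,c):
    K,T=c;px=np.atleast_2d(px).astype(float)
    d=np.c_[(px[:,0]-K[0,2])/K[0,0],-(px[:,1]-K[1,2])/K[1,1],-np.ones(len(px))]@T[:3,:3].T
    return T[:3,3]+d*((z-T[2,3])/d[:,2])[:,None]
def proj(P,c):
    K,T=c;q=(np.atleast_2d(P)-T[:3,3])@T[:3,:3]
    return np.c_[K[0,0]*q[:,0]/-q[:,2]+K[0,2],K[1,1]*-q[:,1]/-q[:,2]+K[1,2]]
def frame(pts,x,y,a,z=0):
    pts=np.atleast_2d(pts).astype(float);r=np.array([[np.cos(a),-np.sin(a)],[np.sin(a),np.cos(a)]])
    o=np.zeros((len(pts),3));o[:,:2]=pts[:,:2]@r.T+[x,y];o[:,2]=z+(pts[:,2] if pts.shape[1]>2 else 0);return o
def rect(x0,x1,y0,y1,z=0):return np.array([[x0,y0,z],[x1,y0,z],[x1,y1,z],[x0,y1,z]])
def toolshift(st,P): # world target -> shift in tool axes
    return R.from_quat(st["tcp_rot"]).inv().apply(np.array(P)-st["eef_pos"])
E
python3 - <<'E'
from h import *
c=cam("top");im=cv2.imread("pics/top0.png");hsv=cv2.cvtColor(im,cv2.COLOR_BGR2HSV)
# blue tin
m=cv2.inRange(hsv,(100,150,60),(130,255,255));n,l,s,ce=cv2.connectedComponentsWithStats(m)
i=1+np.argmax(s[1:,4]);ys,xs=np.where(l==i);tin=unproj(np.c_[xs,ys],.056,c);(tc,tr)=cv2.minEnclosingCircle(tin[:,:2].astype(np.float32));print("tin",tin.mean(0),tc,tr,s[i])
# three bars: not gray -> brown or white, restricted window
m=cv2.inRange(hsv,(0,120,20),(15,255,255));m[:,:337]=0;m[:150]=0;m[300:]=0
w=cv2.inRange(hsv,(0,0,215),(180,70,255));w[:,:340]=0;w[:150]=0;m|=w
m=cv2.morphologyEx(m,cv2.MORPH_CLOSE,np.ones((3,3)))
n,l,s,ce=cv2.connectedComponentsWithStats(m)
for i in range(1,n):
    if s[i,4]<40:continue
    ys,xs=np.where(l==i);P=unproj(np.c_[xs,ys],.02,c)[:,:2];r=cv2.minAreaRect((P*1000).astype(np.float32));print("bar",ce[i],P.mean(0),r)
# sheet
m=cv2.inRange(hsv,(0,0,170),(180,60,255));m[:,345:]=0;m[:175]=0;m[310:]=0;m[:,:105]=0
cv2.imwrite("pics/m.png",m)
ctr=max(cv2.findContours(m,0,2)[0],key=cv2.contourArea)
P=unproj(ctr[:,0],0,c)[:,:2];print("sheet",cv2.minAreaRect((P*1000).astype(np.float32)),len(P))
cv2.imwrite("pics/c1.png",cv2.resize(im[100:300,80:440],None,fx=2.2,fy=2.2,interpolation=2))
E
```

```text
tin [ 0.54580711 -0.24073991  0.056     ] (0.5437811017036438, -0.24075856804847717) 0.010002226568758488 [322 221   7   8  25]
bar [458.44094488 154.41338583] [ 0.73386358 -0.61627054] ((733.613037109375, -616.810791015625), (139.1763916015625, 25.171388626098633), 89.33357238769531)
bar [508.2        163.97142857] [ 0.7057755  -0.74883252] ((706.0418701171875, -746.9527587890625), (18.846149444580078, 39.709625244140625), 85.14529418945312)
bar [508.83928571 180.39285714] [ 0.66048597 -0.74674039] ((661.6854858398438, -745.9237670898438), (13.388619422912598, 28.33142852783203), 85.14554595947266)
bar [509.53658537 195.75609756] [ 0.61851677 -0.74506535] ((618.0887451171875, -743.5916748046875), (10.656767845153809, 33.1298828125), 85.14508056640625)
bar [368.62676056 201.5       ] [ 0.60652279 -0.36594873] ((607.0609130859375, -365.41064453125), (53.373146057128906, 22.220611572265625), 22.093225479125977)
bar [357.36363636 238.34482759] [ 0.50741618 -0.33155012] ((507.1946105957031, -331.0270080566406), (78.16413879394531, 31.51109504699707), 55.222354888916016)
bar [406.75787728 266.78772803] [ 0.43126894 -0.45905187] ((430.8807067871094, -458.4277648925781), (106.1007308959961, 42.271148681640625), 60.240116119384766)
sheet ((531.337646484375, 29.859527587890625), (314.9769592285156, 603.91162109375), 1.4048515558242798) 153
```

View pics/c1.png

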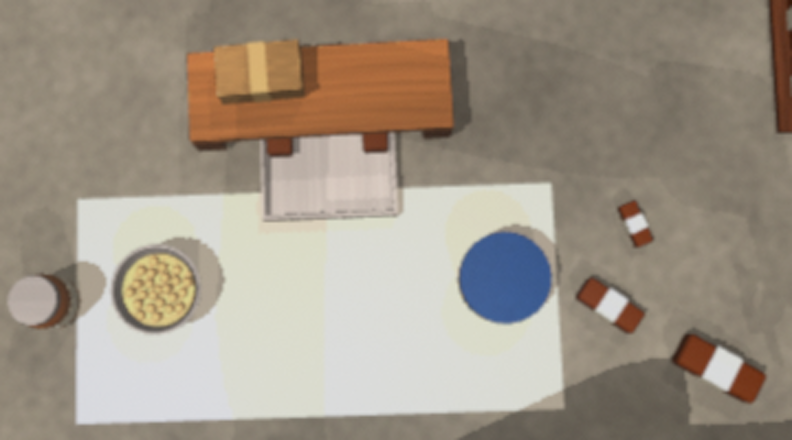

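Run:
```python
from h import *
from scipy.optimize import least_squares
c=cam("top");im=cv2.imread("pics/top0.png")
g=lambda u,v:[80+(u+.5)/2.2-.5,100+(v+.5)/2.2-.5]
px=np.array([g(78,199),g(551,183),g(564,408),g(77,424)])
W=unproj(px,0,c)[:,:2];M=np.array([[.12,.32],[.12,-.28],[-.16,-.28],[-.16,.32]])
f=least_squares(lambda p:(frame(M,*p)[:,:2]-W).ravel(),[.55,.02,0]);print("sheet origin",f.x,"res",np.round(f.fun*1000,1))
# circles: edges left/right/bottom/top of tin and bowl
for n,z,u in(("tin",.056,[(459,276),(552,276),(505,231),(505,323)]),("bowl",.05,[(113,289),(198,289),(156,247),(156,332)])):
    P=unproj([g(*a) for a in u],z,c);print(n,P.mean(0),"diam",P[0,1]-P[1,1],P[2,0]-P[3,0])
P=unproj([g(263,220),g(401,215)],.022,c);print("rim outer corners z22",P);P=unproj([g(263,220),g(401,215)],.0,c);print("z0",P)
for p in [(188,54),(449,40),(453,128),(190,142)]:print("plank",unproj([g(*p)],.068,c))
hsv=cv2.cvtColor(im,cv2.COLOR_BGR2HSV)
m=cv2.inRange(hsv,(100,100,30),(130,255,255));ys,xs=np.where(m);k=(abs(xs-309)<30)&(abs(ys-226)<30);P=unproj(np.c_[xs[k],ys[k]],.056,c);print("tin mask",P.mean(0),P.min(0),P.max(0))
```

```text
sheet origin [0.53526838 0.00926107 0.02529667] res [-0.   0.3  0.7 -0.4 -0.6 -0.6 -0.1  0.8]
tin [ 0.54117022 -0.1997109   0.056     ] diam 0.11039821255697677 0.1093454872273974
bowl [0.52974594 0.218932   0.05      ] diam 0.1025676130736442 0.10189819090254731
rim outer corners z22 [[ 0.61548013  0.09371841  0.022     ]
 [ 0.62007559 -0.07725644  0.022     ]]
z0 [[ 0.61808997  0.09640544  0.        ]
 [ 0.62276842 -0.07765689  0.        ]]
plank [[0.81505332 0.18122283 0.068     ]]
plank [[ 0.82854916 -0.13743533  0.068     ]]
plank [[ 0.71927059 -0.14021563  0.068     ]]
plank [[0.70563117 0.17698452 0.068     ]]
tin mask [ 0.54029223 -0.19951337  0.056     ] [ 0.48995314 -0.2512759   0.056     ] [ 0.59215551 -0.14636506  0.056     ]
```

Sheet origin (0.5353, 0.0093) at angle 0.026 matches the bowl/tin midpoint. The tray's front wall is centred at (0.620, 0.008), and the crop shows the middle bar measures 78x32 mm at (0.507, -0.331). Next I go over the front wall, yaw -1.314.

>>> {"api": "move_arm", "payload": {"plan": [{"x": 0.597,"y": -0.51,"z": 0.03,"yaw": -1.314,"fingers": 0},{"x": 0.597,"y": -0.51,"z": 0.03,"yaw": -1.314,"fingers": 0},{"x": 0.597,"y": -0.51,"z": 0.03,"yaw": -1.314,"fingers": 0},{"x": 0.597,"y": -0.51,"z": 0.03,"yaw": -1.314,"fingers": 0},{"x": 0.597,"y": -0.51,"z": 0.03,"yaw": -1.314,"fingers": 0}], "force": 30}}

```text
time: 0.6
eef_pos: [0.3256, -0.4376, 0.2211]
tcp_rot: [0.868, 0.496, 0.0, -0.0]
contact_force: [0.5, -0.3, -0.2]
opening: 1.003
finger_force: 0.0
```

```bash
cat > go.py <<'E'
import sys
from h import *
x,y,z,th=map(float,sys.argv[1:]);s=ctrl.get_state();M=R.from_quat(s["tcp_rot"]).as_matrix()
t=np.arctan2(M[1,0],M[0,0]);d=toolshift(s,[x,y,z])
print("t",round(s["time"],2),"pos",np.round(s["eef_pos"],4),"th",round(t,3),"shift",np.round(d,4),"yaw",round(-((th-t+np.pi)%(2*np.pi)-np.pi),3),"q",np.round(s["qpos"],2),"F",np.round(s["contact_force"],1),"op",round(s["opening"],3),"ff",round(s["finger_force"],1),"tilt",np.round(M[:2,2],3))
E
python3 go.py .6198 .0083 .12 1.597
```

```text
t 0.6 pos [ 0.3256 -0.4376  0.2211] th 1.037 shift [0.5335 0.0266 0.1014] yaw -0.56 q [-1.12  0.01  1.91  0.    1.23 -0.58] F [ 0.5 -0.3 -0.2] op 1.003 ff 0.0 tilt [-0.     0.001]
```

>>> {"api": "move_arm", "payload": {"plan": [{"x": 0.534,"y": 0.027,"z": 0.02,"yaw": -0.56,"fingers": 0},{"x": 0.534,"y": 0.027,"z": 0.02,"yaw": -0.56,"fingers": 0},{"x": 0.534,"y": 0.027,"z": 0.02,"yaw": -0.56,"fingers": 0},{"x": 0.534,"y": 0.027,"z": 0.02,"yaw": -0.56,"fingers": 0.3},{"x": 0.534,"y": 0.027,"z": 0.02,"yaw": -0.56,"fingers": 0.5}]}}

```text
time: 1.1
eef_pos: [0.4645, -0.23, 0.2121]
tcp_rot: [0.699, 0.715, -0.0, -0.0]
contact_force: [1.1, -0.9, 1.2]
opening: 0.691
finger_force: 0.0
```

```bash
python3 go.py .6198 .0083 .13 1.597
```

```text
t 1.1 pos [ 0.4645 -0.23    0.2121] th 1.593 shift [0.2347 0.1607 0.0821] yaw -0.004 q [-0.66 -0.04  1.98  0.    1.21 -0.68] F [ 1.1 -0.9  1.2] op 0.691 ff 0.0 tilt [-0.  0.]
```

>>> {"api": "move_arm", "payload": {"plan": [{"x": 0.235,"y": 0.161,"z": 0.082,"yaw": -0.004,"fingers": 0.5},{"x": 0.235,"y": 0.161,"z": 0.082,"yaw": -0.004,"fingers": 0.5},{"x": 0.235,"y": 0.161,"z": 0.082,"yaw": -0.004,"fingers": 0.5},{"x": 0.235,"y": 0.161,"z": 0.082,"yaw": -0.004,"fingers": 0.5},{"x": 0.235,"y": 0.161,"z": 0.082,"yaw": -0.004,"fingers": 0.5}]}}

```text
time: 1.6
eef_pos: [0.596, -0.029, 0.1423]
tcp_rot: [0.698, 0.716, -0.0, -0.0]
contact_force: [-0.6, -0.8, 0.4]
opening: 0.495
finger_force: 0.0
```

```bash
python3 go.py .6198 .0083 .13 1.597
```

```text
t 1.6 pos [ 0.596  -0.029   0.1423] th 1.596 shift [0.0367 0.0247 0.0123] yaw -0.001 q [-0.22  0.2   1.85 -0.    1.09 -0.24] F [-0.6 -0.8  0.4] op 0.495 ff 0.0 tilt [-0.001 -0.   ]
```

>>> {"api": "move_arm", "payload": {"plan": [{"x": 0.037,"y": 0.025,"z": 0.012,"yaw": 0,"fingers": 0.5},{"x": 0.037,"y": 0.025,"z": 0.012,"yaw": 0,"fingers": 0.5},{"x": 0.037,"y": 0.025,"z": 0.012,"yaw": 0,"fingers": 0.5}]}}

```text
time: 1.9
eef_pos: [0.6191, 0.0076, 0.13]
tcp_rot: [0.697, 0.717, -0.001, -0.001]
contact_force: [-0.6, -0.1, -0.4]
opening: 0.502
finger_force: 0.0
```

Run:
```python
from h import *
s=ctrl.get_state();im=ctrl.read_camera("wrist")[:,:,::-1].copy();c=cam("wrist",s);cv2.imwrite("pics/w1raw.png",im)
a=.026;x0,y0=0.6178+.085*np.cos(a),0.0082+.085*np.sin(a)
for r,col in((rect(-.085,.085,-.084,.084,.022),(0,0,255)),(rect(-.081,.081,-.08,.08,.022),(0,255,0))):
    p=proj(frame(r,x0,y0,a),c);cv2.polylines(im,[np.round(p).astype(int)],True,col,1)
cv2.circle(im,tuple(np.round(proj([s["eef_pos"][0],s["eef_pos"][1],.022],c)[0]).astype(int)),4,(255,0,255),1)
cv2.imwrite("pics/w1.png",im);print(s["eef_pos"])
```

```text
[0.61909999 0.00758802 0.12998933]
```

View pics/w1.png

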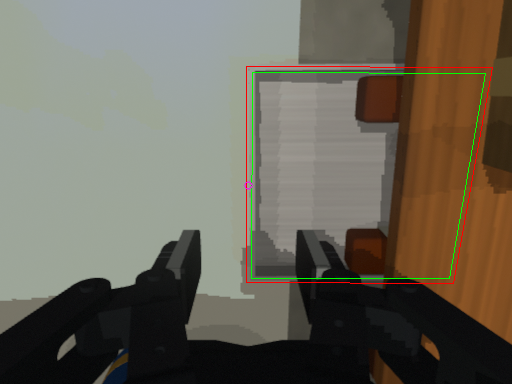

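The wrist view agrees with the overlaid tray model to 1–2 mm: front wall at column 250, bars at (378,98) and (366,250). The fingers straddle the front wall, so I descend and close on it.

>>> {"api": "move_arm", "payload": {"plan": [{"x": 0.001,"y": 0.001,"z": 0.05,"yaw": 0,"fingers": 0.5},{"x": 0.001,"y": 0.001,"z": 0.1,"yaw": 0,"fingers": 0.5},{"x": 0.001,"y": 0.001,"z": 0.121,"yaw": 0,"fingers": 0.5},{"x": 0.001,"y": 0.001,"z": 0.121,"yaw": 0,"fingers": 0.5},{"x": 0.001,"y": 0.001,"z": 0.121,"yaw": 0,"fingers": 0.8}], "force": 30}}

```text
time: 2.45
eef_pos: [0.621, 0.0063, 0.0114]
tcp_rot: [0.699, 0.715, 0.0, 0.001]
contact_force: [0.6, 0.2, 0.1]
opening: 0.345
finger_force: 0.0
```

>>> {"api": "move_arm", "payload": {"plan": [{"x": 0,"y": 0,"z": 0,"fingers": 1},{"x": 0,"y": 0,"z": 0,"fingers": 1},{"x": 0,"y": 0,"z": 0,"fingers": 1},{"x": 0,"y": 0,"z": 0,"fingers": 1},{"x": 0,"y": 0,"z": 0,"fingers": 1}], "force": 30}}

```text
validation failed for argument at $.pl...
```

```bash
python3 go.py .4523 .0072 .009 1.597
```

```text
t 2.45 pos [0.621  0.0063 0.0114] th 1.594 shift [ 0.0049 -0.1687  0.0022] yaw -0.003 q [-0.15  0.43  1.83 -0.    0.88 -0.18] F [0.6 0.2 0.1] op 0.345 ff 0.0 tilt [ 0.001 -0.   ]
```

>>> {"api": "move_arm", "payload": {"plan": [{"x": 0,"y": 0,"z": 0,"yaw": 0,"fingers": 1},{"x": 0,"y": 0,"z": 0,"yaw": 0,"fingers": 1},{"x": 0,"y": 0,"z": 0,"yaw": 0,"fingers": 1},{"x": 0,"y": 0,"z": 0,"yaw": 0,"fingers": 1},{"x": 0,"y": 0,"z": 0,"yaw": 0,"fingers": 1}], "force": 30}}

```text
time: 2.95
eef_pos: [0.6225, 0.0069, 0.0134]
tcp_rot: [0.698, 0.716, 0.001, 0.002]
contact_force: [-2.5, -1.1, 6.7]
opening: 0.033
finger_force: 33.3
```

```bash
python3 go.py .4523 .0072 .009 1.597
```

```text
t 2.95 pos [0.6225 0.0069 0.0134] th 1.597 shift [ 0.0047 -0.1701  0.0037] yaw -0.0 q [-0.15  0.43  1.83 -0.    0.88 -0.18] F [-2.5 -1.1  6.7] op 0.033 ff 33.3 tilt [ 0.004 -0.002]
```

>>> {"api": "move_arm", "payload": {"plan": [{"x": 0,"y": -0.01,"z": 0,"yaw": 0,"fingers": 1},{"x": 0,"y": -0.03,"z": 0,"yaw": 0,"fingers": 1},{"x": 0.001,"y": -0.05,"z": 0,"yaw": 0,"fingers": 1},{"x": 0.001,"y": -0.07,"z": 0,"yaw": 0,"fingers": 1},{"x": 0.001,"y": -0.09,"z": 0,"yaw": 0,"fingers": 1}]}}

```text
time: 3.45
eef_pos: [0.5341, 0.0059, 0.0133]
tcp_rot: [0.698, 0.716, 0.004, 0.005]
contact_force: [5.9, -0.4, 4.7]
opening: 0.03
finger_force: 33.0
```

```bash
python3 go.py .4523 .0058 .011 1.597
```

```text
t 3.45 pos [0.5341 0.0059 0.0133] th 1.595 shift [ 0.0019 -0.0818  0.0013] yaw -0.002 q [-0.18  0.27  2.05  0.    0.81 -0.2 ] F [ 5.9 -0.4  4.7] op 0.03 ff 33.0 tilt [ 0.012 -0.001]
```

>>> {"api": "move_arm", "payload": {"plan": [{"x": 0.001,"y": -0.02,"z": 0,"yaw": 0,"fingers": 1},{"x": 0.001,"y": -0.04,"z": 0,"yaw": 0,"fingers": 1},{"x": 0.002,"y": -0.06,"z": 0,"yaw": 0,"fingers": 1},{"x": 0.002,"y": -0.08,"z": 0,"yaw": -0.002,"fingers": 1},{"x": 0.002,"y": -0.08,"z": 0,"yaw": -0.002,"fingers": 1}]}}

```text
time: 3.95
eef_pos: [0.4524, 0.0057, 0.0132]
tcp_rot: [0.698, 0.717, 0.002, 0.003]
contact_force: [-0.7, -1.6, 11.0]
opening: 0.032
finger_force: 33.8
```

```bash
python3 go.py .4523 .0058 .011 1.597
python3 - <<'E'
from h import *
s=ctrl.get_state();im=ctrl.read_camera("top")[:,:,::-1].copy();cv2.imwrite("pics/t1raw.png",im)
s=ctrl.get_state();w=ctrl.read_camera("wrist")[:,:,::-1].copy();cv2.imwrite("pics/w2raw.png",w)
np.save("s2.npy",np.r_[s["eef_pos"],s["tcp_rot"]])
out=[]
for i,c in((im,cam("top")),(w,cam("wrist",s))):
    for r,col in((rect(-.085,.085,-.084,.084,.022),(0,0,255)),(rect(-.081,.081,-.08,.08,.022),(0,255,0)),(rect(-.005,.075,.044,.076,.03),(255,255,0)),(rect(-.005,.075,-.076,-.044,.03),(255,255,0))):
        p=proj(frame(r,.5353,.0093,.026),c);cv2.polylines(i,[np.round(p*16).astype(int)],True,col,1,shift=4)
a=cv2.resize(im[140:340,140:320],None,fx=2,fy=2,interpolation=2)
o=np.zeros((400,360+512,3),np.uint8);o[:,:360]=a;o[:384,360:]=w;cv2.imwrite("pics/v1.png",o[:,:][:, :872] if 0 else cv2.resize(o,(800,367)))
E
```

```text
t 3.95 pos [0.4524 0.0057 0.0132] th 1.598 shift [ 0.0001 -0.0001  0.0022] yaw 0.001 q [-0.21  0.11  2.25 -0.    0.78 -0.24] F [-0.7 -1.6 11. ] op 0.032 ff 33.8 tilt [ 0.008 -0.002]
```

View pics/v1.png

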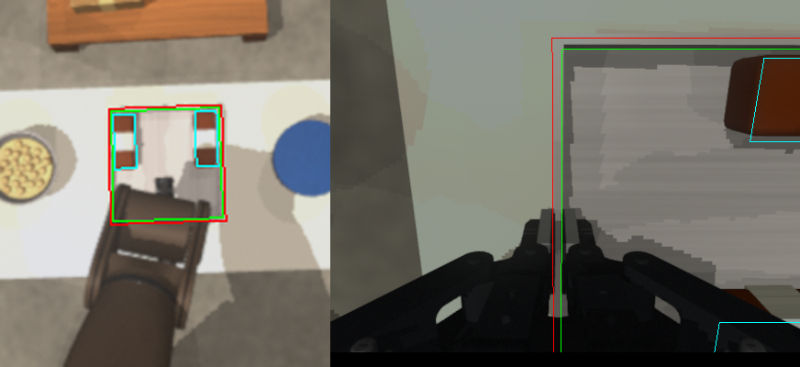

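The tray sits on its target outline in both views; top view shows the stuck bars at (124,140) and (206,138) coinciding with the model. Release and rise.

>>> {"api": "move_arm", "payload": {"plan": [{"x": 0,"y": 0,"z": 0,"yaw": 0,"fingers": 0.6},{"x": 0,"y": 0,"z": 0,"yaw": 0,"fingers": 0.6},{"x": 0,"y": 0,"z": 0,"yaw": 0,"fingers": 0.6},{"x": 0,"y": 0,"z": -0.04,"yaw": 0,"fingers": 0.5},{"x": 0,"y": 0,"z": -0.09,"yaw": 0,"fingers": 0.4}]}}

```text
time: 4.55
eef_pos: [0.4474, 0.007, 0.098]
tcp_rot: [0.698, 0.717, -0.002, -0.004]
contact_force: [0.6, -0.7, 0.5]
opening: 0.595
finger_force: 0.0
```

>>> {"api": "move_arm", "payload": {"plan": [{"x": -0.04,"y": 0,"z": -0.04,"yaw": 0.1,"fingers": 0.35},{"x": -0.08,"y": 0,"z": -0.07,"yaw": 0.2,"fingers": 0.35},{"x": -0.12,"y": 0.01,"z": -0.08,"yaw": 0.35,"fingers": 0.35},{"x": -0.17,"y": 0.02,"z": -0.08,"yaw": 0.5,"fingers": 0.35},{"x": -0.22,"y": 0.03,"z": -0.08,"yaw": 0.63,"fingers": 0.35}]}}

```text
time: 5.05
eef_pos: [0.4862, -0.2125, 0.1808]
tcp_rot: [0.886, 0.463, 0.0, 0.0]
contact_force: [0.3, 1.1, -0.6]
opening: 0.65
finger_force: 0.0
```

```bash
python3 go.py .507 -.3315 .15 .964
```

```text
t 5.05 pos [ 0.4862 -0.2125  0.1808] th 0.962 shift [-0.0857  0.085   0.0309] yaw -0.002 q [-0.6   0.02  1.98  0.    1.15  0.  ] F [ 0.3  1.1 -0.6] op 0.65 ff 0.0 tilt [ 0.001 -0.   ]
```

>>> {"api": "move_arm", "payload": {"plan": [{"x": -0.086,"y": 0.085,"z": 0.031,"yaw": 0,"fingers": 0.35},{"x": -0.086,"y": 0.085,"z": 0.031,"yaw": 0,"fingers": 0.35},{"x": -0.086,"y": 0.085,"z": 0.031,"yaw": 0,"fingers": 0.35},{"x": -0.086,"y": 0.085,"z": 0.031,"yaw": 0,"fingers": 0.35},{"x": -0.086,"y": 0.085,"z": 0.031,"yaw": 0,"fingers": 0.35}]}}

```text
time: 5.55
eef_pos: [0.5067, -0.3293, 0.1481]
tcp_rot: [0.885, 0.465, -0.0, -0.001]
contact_force: [0.3, -0.4, 0.1]
opening: 0.652
finger_force: 0.0
```

```bash
python3 - <<'E'
from h import *
t=ctrl.read_camera("top")[:,:,::-1].copy();cv2.imwrite("pics/t2raw.png",t)
s=ctrl.get_state();w=ctrl.read_camera("wrist")[:,:,::-1].copy();cv2.imwrite("pics/w3raw.png",w);np.save("s3.npy",np.r_[s["eef_pos"],s["tcp_rot"]])
for r,col in((rect(-.04,.04,-.016,.016,.026),(0,255,0)),(rect(-.04,.04,-.016,.016,0),(255,255,0))):
    p=proj(frame(r,.507,-.3315,.964),cam("wrist",s));cv2.polylines(w,[np.round(p*16).astype(int)],True,col,1,shift=4)
for r,col in((rect(-.085,.085,-.084,.084,.022),(0,0,255)),(rect(-.005,.075,.044,.076,.03),(255,255,0)),(rect(-.005,.075,-.076,-.044,.03),(255,255,0))):
    p=proj(frame(r,.5353,.0093,.026),cam("top"));cv2.polylines(t,[np.round(p*16).astype(int)],True,col,1,shift=4)
o=np.zeros((384,782,3),np.uint8);o[:,:512]=w;o[:270,512:]=cv2.resize(t[180:270,185:275],None,fx=3,fy=3,interpolation=2);cv2.imwrite("pics/v2.png",o)
print(s["eef_pos"])
E
python3 go.py .507 -.3315 .006 .964
```

```text
[ 0.50693704 -0.32874828  0.14866967]
t 5.65 pos [ 0.5071 -0.3285  0.1491] th 0.969 shift [-0.0026  0.0017  0.1431] yaw 0.005 q [-0.74  0.21  1.82  0.    1.11 -0.14] F [0.5 0.3 0. ] op 0.652 ff 0.0 tilt [-0.001  0.001]
```

View pics/v2.png

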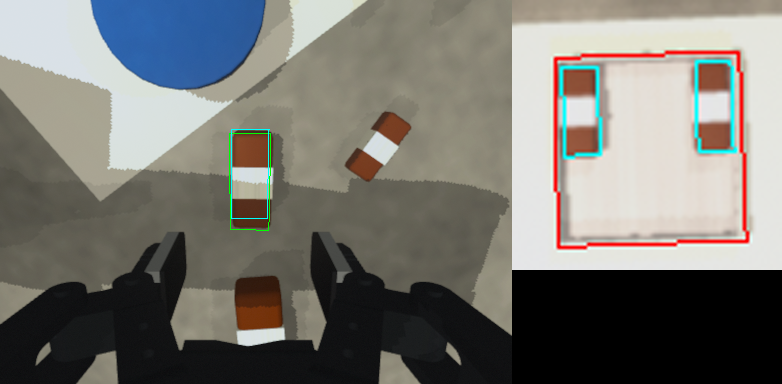

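The wrist view shows the middle bar (250,180) matching the model within 1 px, between the small bar (378,146) and the large one (260,310). The tray inset is also within about 1 px of target. Descend and grip.

>>> {"api": "move_arm", "payload": {"plan": [{"x": -0.002,"y": 0.002,"z": 0.05,"yaw": 0.005,"fingers": 0.35},{"x": -0.002,"y": 0.002,"z": 0.1,"yaw": 0.005,"fingers": 0.35},{"x": -0.002,"y": 0.002,"z": 0.13,"yaw": 0.005,"fingers": 0.35},{"x": -0.002,"y": 0.002,"z": 0.143,"yaw": 0.005,"fingers": 0.35},{"x": -0.002,"y": 0.002,"z": 0.143,"yaw": 0.005,"fingers": 0.5}], "force": 30}}

```text
time: 6.15
eef_pos: [0.507, -0.3307, 0.0049]
tcp_rot: [0.886, 0.464, -0.001, -0.002]
contact_force: [-0.3, -0.2, 0.1]
opening: 0.508
finger_force: 0.0
```

>>> {"api": "move_arm", "payload": {"plan": [{"x": 0,"y": 0,"z": 0,"yaw": 0,"fingers": 1},{"x": 0,"y": 0,"z": 0,"yaw": 0,"fingers": 1},{"x": 0,"y": 0,"z": 0,"yaw": 0,"fingers": 1},{"x": 0,"y": 0,"z": 0,"yaw": 0,"fingers": 1},{"x": 0,"y": 0,"z": 0,"yaw": 0,"fingers": 1}], "force": 30}}

```text
time: 6.65
eef_pos: [0.5087, -0.3334, 0.0081]
tcp_rot: [0.886, 0.463, 0.001, 0.001]
contact_force: [-0.8, 0.8, 6.3]
opening: 0.364
finger_force: 35.4
```

```bash
python3 go.py .507 -.3315 .006 .964
```

```text
t 6.65 pos [ 0.5087 -0.3334  0.0081] th 0.963 shift [ 0.0006 -0.0025  0.0021] yaw -0.001 q [-0.75  0.41  1.87  0.    0.86 -0.14] F [-0.8  0.8  6.3] op 0.364 ff 35.4 tilt [ 0.002 -0.002]
```

>>> {"api": "move_arm", "payload": {"plan": [{"x": 0,"y": 0,"z": -0.02,"yaw": 0,"fingers": 1},{"x": 0,"y": 0,"z": -0.06,"yaw": 0,"fingers": 1},{"x": 0,"y": 0,"z": -0.1,"yaw": 0,"fingers": 1},{"x": 0,"y": 0,"z": -0.14,"yaw": 0,"fingers": 1},{"x": 0,"y": 0,"z": -0.16,"yaw": 0,"fingers": 1}]}}

```text
time: 7.15
eef_pos: [0.5091, -0.3339, 0.1708]
tcp_rot: [0.886, 0.463, 0.001, 0.003]
contact_force: [0.7, -0.5, -0.6]
opening: 0.372
finger_force: 34.7
```

```bash
python3 go.py .5697 .0102 .16 .026
```

```text
t 7.15 pos [ 0.5091 -0.3339  0.1708] th 0.963 shift [ 0.317  -0.1469  0.0096] yaw 0.937 q [-0.75  0.19  1.8  -0.    1.14 -0.14] F [ 0.7 -0.5 -0.6] op 0.372 ff 34.7 tilt [ 0.005 -0.004]
```

>>> {"api": "move_arm", "payload": {"plan": [{"x": 0.317,"y": -0.147,"z": 0.01,"yaw": 0.937,"fingers": 1},{"x": 0.317,"y": -0.147,"z": 0.01,"yaw": 0.937,"fingers": 1},{"x": 0.317,"y": -0.147,"z": 0.01,"yaw": 0.937,"fingers": 1},{"x": 0.317,"y": -0.147,"z": 0.01,"yaw": 0.937,"fingers": 1},{"x": 0.317,"y": -0.147,"z": 0.01,"yaw": 0.937,"fingers": 1}]}}

```text
time: 7.65
eef_pos: [0.549, -0.097, 0.1593]
tcp_rot: [0.993, 0.122, -0.0, -0.0]
contact_force: [0.7, 0.7, -0.5]
opening: 0.367
finger_force: 34.7
```

```bash
python3 go.py .5697 .0102 .16 .026
```

```text
t 7.65 pos [ 0.549  -0.097   0.1593] th 0.244 shift [ 0.046  -0.099  -0.0007] yaw 0.218 q [-0.36  0.1   1.93  0.    1.11  0.97] F [ 0.7  0.7 -0.5] op 0.367 ff 34.7 tilt [-0.  0.]
```

>>> {"api": "move_arm", "payload": {"plan": [{"x": 0.046,"y": -0.099,"z": 0,"yaw": 0.218,"fingers": 1},{"x": 0.046,"y": -0.099,"z": 0,"yaw": 0.218,"fingers": 1},{"x": 0.046,"y": -0.099,"z": 0,"yaw": 0.218,"fingers": 1},{"x": 0.046,"y": -0.099,"z": 0,"yaw": 0.218,"fingers": 1},{"x": 0.046,"y": -0.099,"z": 0,"yaw": 0.218,"fingers": 1}]}}

```text
time: 8.15
eef_pos: [0.5691, 0.0078, 0.1593]
tcp_rot: [1.0, 0.017, -0.0, 0.0]
contact_force: [0.7, 0.1, -0.3]
opening: 0.362
finger_force: 34.7
```

```bash
python3 go.py .5697 .0102 .14 .026;  python3 - <<'E'
from h import *
s=ctrl.get_state();w=ctrl.read_camera("wrist")[:,:,::-1].copy();cv2.imwrite("pics/w4raw.png",w)
for r,col in((rect(-.085,.085,-.084,.084,.022),(0,0,255)),(rect(-.005,.075,.044,.076,.03),(255,255,0)),(rect(-.005,.075,-.076,-.044,.03),(255,255,0))):
    p=proj(frame(r,.5353,.0093,.026),cam("wrist",s));cv2.polylines(w,[np.round(p*16).astype(int)],True,col,1,shift=4)
# bar in hand, assumed
M=R.from_quat(s["tcp_rot"]).as_matrix()
for z in(-.001,):
    q=np.array([[.0406,.016,z-.006+.0],[.0406,-.016,z-.006],[-.0394,-.016,z-.006],[-.0394,.016,z-.006]]);q[:,2]=-.018
    p=proj(s["eef_pos"]+q@M.T,cam("wrist",s));cv2.polylines(w,[np.round(p*16).astype(int)],True,(0,255,0),1,shift=4)
cv2.imwrite("pics/v3.png",w)
E
```

```text
t 8.15 pos [0.5691 0.0078 0.1593] th 0.033 shift [ 0.0007 -0.0024  0.0193] yaw 0.007 q [-0.16  0.13  1.9  -0.    1.11  1.37] F [ 0.7  0.1 -0.3] op 0.362 ff 34.7 tilt [-0.    -0.001]
```

View pics/v3.png

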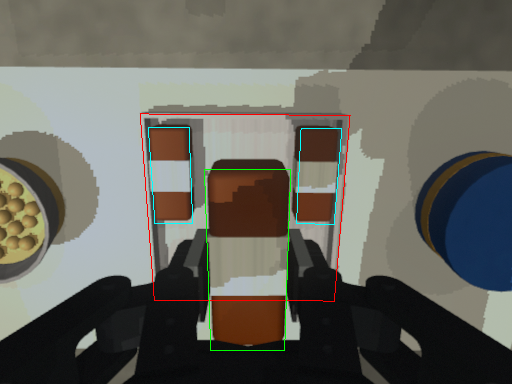

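The held bar (248,250) lines up between the stuck bars (170,172) and (318,172), and the tray outline matches. Lower it.

>>> {"api": "move_arm", "payload": {"plan": [{"x": 0,"y": -0.002,"z": 0.04,"yaw": 0.007,"fingers": 1},{"x": 0,"y": -0.002,"z": 0.08,"yaw": 0.007,"fingers": 1},{"x": 0,"y": -0.002,"z": 0.11,"yaw": 0.007,"fingers": 1},{"x": 0,"y": -0.002,"z": 0.125,"yaw": 0.007,"fingers": 1},{"x": 0,"y": -0.002,"z": 0.125,"yaw": 0.007,"fingers": 1}]}}

```text
time: 8.7
eef_pos: [0.5673, 0.0093, 0.0321]
tcp_rot: [1.0, 0.012, -0.003, -0.0]
contact_force: [-0.7, 0.7, -0.7]
opening: 0.365
finger_force: 34.7
```

```bash
python3 go.py .5692 .0102 .0125 .026
```

```text
t 8.7 pos [0.5673 0.0093 0.0321] th 0.023 shift [ 0.002  -0.0008  0.0196] yaw -0.003 q [-0.16  0.3   1.96 -0.    0.88  1.39] F [-0.7  0.7 -0.7] op 0.365 ff 34.7 tilt [-0.005  0.001]
```

>>> {"api": "move_arm", "payload": {"plan": [{"x": 0.002,"y": -0.001,"z": 0.01,"yaw": 0,"fingers": 1},{"x": 0.002,"y": -0.001,"z": 0.015,"yaw": 0,"fingers": 1},{"x": 0.002,"y": -0.001,"z": 0.019,"yaw": 0,"fingers": 1},{"x": 0.002,"y": -0.001,"z": 0.019,"yaw": 0,"fingers": 1}]}}

```text
time: 9.1
eef_pos: [0.5713, 0.0116, 0.0156]
tcp_rot: [1.0, 0.013, 0.0, 0.0]
contact_force: [-0.0, 0.9, -1.4]
opening: 0.37
finger_force: 34.7
```

```bash
python3 go.py .5692 .0102 .0125 .026
```

```text
t 9.1 pos [0.5713 0.0116 0.0156] th 0.026 shift [-0.0021  0.0013  0.0031] yaw -0.0 q [-0.16  0.34  1.96 -0.    0.85  1.39] F [-0.   0.9 -1.4] op 0.37 ff 34.7 tilt [ 0. -0.]
```

>>> {"api": "move_arm", "payload": {"plan": [{"x": -0.002,"y": 0.001,"z": 0.003,"yaw": 0,"fingers": 1},{"x": -0.002,"y": 0.001,"z": 0.004,"yaw": 0,"fingers": 1},{"x": -0.002,"y": 0.001,"z": 0.004,"yaw": 0,"fingers": 1},{"x": -0.002,"y": 0.001,"z": 0.004,"yaw": 0,"fingers": 1}]}}

```text
time: 9.5
eef_pos: [0.5693, 0.0105, 0.0121]
tcp_rot: [1.0, 0.013, -0.0, 0.0]
contact_force: [-2.4, -0.4, 3.7]
opening: 0.365
finger_force: 35.3
```

```bash
python3 go.py .5692 .0102 .0125 .026
```

```text
t 9.5 pos [0.5693 0.0105 0.0121] th 0.026 shift [-0.0001  0.0003 -0.0004] yaw -0.0 q [-0.16  0.34  1.96 -0.    0.84  1.39] F [-2.4 -0.4  3.7] op 0.365 ff 35.3 tilt [-0. -0.]
```

The bar is down with 3.7 N of contact. Release gently and rise.

>>> {"api": "move_arm", "payload": {"plan": [{"x": 0,"y": 0,"z": 0,"yaw": 0,"fingers": 0.52},{"x": 0,"y": 0,"z": 0,"yaw": 0,"fingers": 0.52},{"x": 0,"y": 0,"z": 0,"yaw": 0,"fingers": 0.52},{"x": 0,"y": 0,"z": -0.02,"yaw": 0,"fingers": 0.52},{"x": 0,"y": 0,"z": -0.06,"yaw": 0,"fingers": 0.52}]}}

```text
time: 10.0
eef_pos: [0.566, 0.011, 0.0682]
tcp_rot: [1.0, 0.013, -0.004, -0.001]
contact_force: [1.3, -1.1, 0.4]
opening: 0.478
finger_force: 0.0
```

>>> {"api": "move_arm", "payload": {"plan": [{"x": 0,"y": 0,"z": -0.05,"yaw": 0,"fingers": 0.5},{"x": -0.04,"y": 0,"z": -0.1,"yaw": 0,"fingers": 0.5},{"x": -0.08,"y": 0,"z": -0.1,"yaw": 0,"fingers": 0.5},{"x": -0.09,"y": 0,"z": -0.1,"yaw": 0,"fingers": 0.5},{"x": -0.09,"y": 0,"z": -0.1,"yaw": 0,"fingers": 0.5}]}}

```text
time: 10.5
eef_pos: [0.4781, 0.0084, 0.1714]
tcp_rot: [1.0, 0.013, 0.0, 0.0]
contact_force: [-0.3, -0.5, 0.8]
opening: 0.501
finger_force: 0.0
```

Run:
```python
from h import *
s=ctrl.get_state();w=ctrl.read_camera("wrist")[:,:,::-1].copy();cv2.imwrite("pics/w5raw.png",w);c=cam("wrist",s);print(s["eef_pos"],s["time"])
for r,col in((rect(-.085,.085,-.084,.084,.022),(0,0,255)),(rect(-.005,.075,.044,.076,.03),(255,255,0)),(rect(-.005,.075,-.016,.016,.03),(0,255,0)),(rect(-.005,.075,-.076,-.044,.03),(255,255,0))):
    p=proj(frame(r,.5353,.0093,.026),c);cv2.polylines(w,[np.round(p*16).astype(int)],True,col,1,shift=4)
p=proj(frame(frame(rect(-.16,.12,-.28,.32),0,0,0),.5353,.0093,.026),c);cv2.polylines(w,[np.round(p).astype(int)],True,(255,0,255),1)
cv2.imwrite("pics/v4.png",w)
```

```text
[0.47808919 0.00839421 0.17142773] 10.5
```

View pics/v4.png

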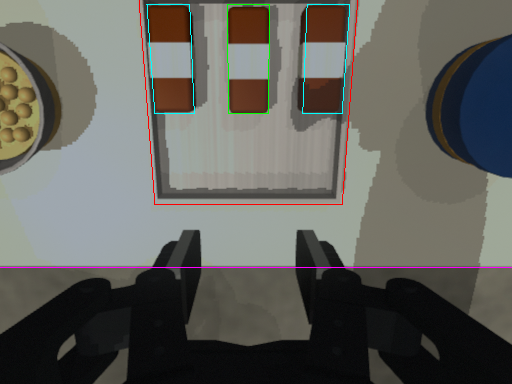

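The wrist view shows the bar (248,59) centred between the stuck bars (172,59) and (325,59) with its ends level. The tray is within 2–3 mm of its target, and the gripper is clear. Hand in.

```bash
python3 -c "
from plant import ctrl
print(ctrl.sign_off())"
```

```text
the job is handed in; nothing more can be done
None
```

I handed the job in at about 10.5 s. By the last wrist view, the tray is within 2–3 mm of midway between bowl and tin and square to their line, and the toffee bar is centred between the two stuck bars with its ends level. I did not re-measure the bowl, tin, jar and carton afterwards, and the hand-in gave back no verdict.

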